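# Flip the half-template over its spine

### The job

Half a spoon has been drawn on the marking board; turn the blue hinged half-template over its spine so that it lies fully flat on the other, far half of the board, ready for drawing the other half. Do it with the fingertips only, pushing under the yellow lip and then pressing the leaf down: do not take the leaf between the fingers, do not fling it over, and leave everything else on the bench where it is.

Things in the scene. Friction and masses are not known exactly. Their poses are not given: they have to be found in the camera images.
- stand: Fixed marking board of light wood on two dark battens, 150 x 150 mm from above, its top face 45 mm above the bench. Origin at bench height under the board's centre. Its y axis runs along the steel spine in the middle of the top face, +x points to the far half of the board (away from the robot), -x to the near half.
- spine_mid (a point): Middle of the spine: a point on the leaf's hinge axis, 48.5 mm above the bench. The hinge axis is the stand's y axis through this point.
- leaf (a joint): Angle in rad of the leaf about the spine: 0 = flat on the near half (-x side) of the board, 1.57 = upright, 3.14 = flat on the far half. Starts flat or raised by up to 0.5. The hinge is stiff: the leaf (0.12 kg) stays at any angle where it is left and must be pushed all the way, with about 2 N at the lip or 4 N at the middle of the plate.
- lip (a point): Centre of the yellow lip (5 mm thick, 70 mm wide, 36 mm long), bent up 45 degrees from the plate's edge: 91 mm out from the hinge axis, 12 mm above the plate's mid-plane; its edge is 104 mm out, 25 mm up. It overhangs the board's edge. Its axes: -x along the lip to its free edge, y along the spine, z out of its inner face. A fingertip pushes on its outer underside (the -z face).
- leaf_flat (a point): Point of the rigid blue plate 55 mm out from the hinge axis, in the middle of its width and thickness; axes: -x from the hinge to the lip, y along the spine, z out of the face that is up at angle 0. The plate is 5 mm thick, 110 mm along the spine, and reaches 81 mm out from the hinge axis. After the flip the face that looks to -z is on top.
- pencil_loose: Yellow pencil, 7 x 74 x 6 mm, loose on the bench, to be left alone. Origin at the centre of its underside.
- sanding_block: Wooden sanding block, 56 x 100 x 28 mm, loose, to be left alone. Origin at the centre of its underside.
- egg_cup: Brown turned wooden egg cup, 48 mm across and 57 mm high, loose, to be left alone. Origin at the centre of its underside.
- masking_tape: Roll of pale masking tape lying flat, 87 mm across and 24 mm high, loose, to be left alone. Origin at the centre of its underside.
- tape_measure: Black tape measure, 48 x 85 x 40 mm, loose, to be left alone. Origin at the centre of its underside.

How it is judged (in metres and radians):
On the way:
1. the leaf has been turned up past upright (value of joint leaf above 1.65 rad), for 0.1 s.
At the end, for the whole second after the job is handed in: The leaf lies at rest on the far half of the board, within 0.08 rad (4.5 degrees) of flat, and the loose things are where they were (within 15 mm) (value of joint leaf above 3.06 rad and velocity of joint leaf between -0.05 and 0.05 rad/s and distance of each of pencil_loose, sanding_block, egg_cup, masking_tape, tape_measure from where it was at the start of the episode below 0.015 m); the robot touches nothing.
It fails at once if the leaf is taken between the fingers (the grasp point comes inside the plate) (z of the grasp point in the frame of leaf_flat between -0.005 and 0.005 m and x of the grasp point in the frame of leaf_flat between -0.026 and 0.05 m and y of the grasp point in the frame of leaf_flat between -0.055 and 0.055 m).
It fails at once if the lip is taken between the fingers (the grasp point comes inside the lip) (x of the grasp point in the frame of lip between -0.019 and 0.019 m and y of the grasp point in the frame of lip between -0.036 and 0.036 m and z of the grasp point in the frame of lip between -0.005 and 0.005 m).
It fails at once if the leaf is flung over (faster than 5 rad/s) (velocity of joint leaf above 5 rad/s).
It fails at once if a loose thing is moved by more than 15 mm or lifted (distance of any of pencil_loose, sanding_block, egg_cup, masking_tape, tape_measure from where it was at the start of the episode above 0.015 m).
It also fails if it takes over 38 s, if anything falls off the work surface, if the arm or the gripper's body presses on something with over 40 N, if the wrist force passes 120 N, or if a joint passes its speed limit or range.

### The arm

A 6-joint arm with a two-finger parallel gripper is mounted at the origin on a cart in front of the work surface, level with it; the furniture and walls round the work are solid. World frame = base frame: x ahead of the robot, y to its left, z up, the work surface at z = 0. Lengths are in mm, angles in rad, forces in N, time in s.
With the tool pointing down it reaches from about 350 to 775 mm from the base axis. Payload 7.3 kg.
Tool frame: the origin (TCP) lies on the centre line of the jaws, within the pads' length; the fingertips stand 11 mm ahead of it and the grasp point (between the pads) lies 8 mm behind it; z points along the fingers, y is the line along which they close (so a half turn about z gives the same grasp; the last joint's range is limited). The gripper opens to 92 mm and grips with 3 to 60 N. Pads are 19 mm wide; open, the fingers measure 130 mm over their backs; the gripper's body (75 mm by 190 mm) begins 47 mm behind the grasp point.
Start: joints at [0.972, 0.342, 1.524, -0, 1.275, -0.146], TCP at [229.668, 472.119, 237.741] pointing down, gripper open.
Joint ranges: [-2.53, 2.53], [-0.77, 2.02], [0.04, 2.7], [-1, 4.14], [0.28, 2.66], [-3.11, 3.11]. Speed limits (rad/s): [2.57, 2.57, 3.14, 3.14, 3.14, 3.14].

### API

Orientations are given as [roll, pitch, yaw] about the fixed x, y, z axes, in that order (R = Rz(yaw) Ry(pitch) Rx(roll)).
In Python, from plant import bot gives the robot as it stands.
- The arm moves only by the tool step_arm, never from a script. Its argument "deltas" is a list of rows, each a list of 5 numbers: the opening, from 0 (shut) to 1 (fully open), then the shift along the tool's x, y, z each as a share of 0.5 m, from -1 to 1, then the turn about the tool's z as a share of pi/2 rad, from -1 to 1. In form: [[claw, x, y, z, turn], ...]. A call has 1 to 8 rows; each row shifts and turns the commanded pose from where the row before left it, along the tool's axes as they then stand; what a row does not reach is not made up. A row lasts 1/10 s, in which the tool goes at most 50 mm and 8.59 degrees, less where a joint would pass 70% of its speed; a pose out of reach is approached as far as the arm can. A call with a number of a shift or a turn outside -1 to 1 is refused whole. A call with a gripper value outside its range is refused whole. The fingers move at their own pace and stop on an object; the grip force is fixed at half the most. Time passes only in rows, so rows that do not move let the fingers close. It gives the time, the measured TCP pose, the force, the opening and the grip force at its end, in the units of the state.
- bot.get_obs(): the state, without advancing time (a new reading comes with each control period).
- bot.capture(name): name is "scene" or "top" or "wrist"; returns (picture, depth): 384x512x3 uint8, red, green, blue; 384x512 float32, mm along the optical axis (not along the pixel's ray), 0 where there is no reading.
- bot.camera_params(name): a dict with "fov_y" (degrees; the focal length in pixels is half the picture's height over the tangent of half this angle, whatever the lens; pixels are square), "cx", "cy" (the principal point, pixels), "rvec" (rotation vector, rad) and "tvec" (3), from world to camera coordinates, as OpenCV has them. Camera axes: x right, y down, z forward; pixel columns grow to the right and rows downward; lengths in mm; the calibration is good to about 2 mm. The wrist camera is an equidistant fisheye: a pixel r from the principal point sees the ray r / f radians off the axis. A picture is of the moment at which its call begins: read the wrist's pose just before it. camera_params takes no time and is no camera call; for the wrist camera it gives the pose at the moment of the call.
- bot.close_job(): hands the job in; it is judged then, once.
The state is a dict: "time": time; "joint_positions": joint angles; "dq": joint speeds; "tau": joint torques, N m; "tool_pos": TCP position; "tcp_rot": TCP orientation; "contact_force": force on the tool from outside, world axes, zero at the start; "moment": the same for the moment, N m; "grip_width": finger opening in mm; "finger_force": force on a finger pad.
Only numpy, scipy, OpenCV 4.12 (cv2) and the standard library are available. Lean on these libraries where they do the work, as an engineer would, in place of code of your own. Each camera call takes 0.05 s, during which the arm holds its last target. There are 200 camera calls.

## Working session

There is one attempt and no reset: what is moved stays moved. The work goes in short steps, Python scripts to look and compute and a tool call to move; the robot and the scene stay as the last step left them, time stands still between calls to the robot, and variables do not carry over. Pictures are saved under pics/ and viewed, at most 10 in all, crops included, and the job is handed in when it is done.

Besides the shell and the picture viewer there is one more tool, called after "Call:" as a command line: name --pt "numbers of a row" for each row, then --argument value for the rest. step_arm: Moves the arm, as the interface text tells. Shift numbers are shares of 0.5 m and turn numbers shares of pi/2 rad, none past 1 either way. Its arguments: {"type":"object","properties":{"deltas":{"type":"array","items":{"type":"array","items":{"type":"number","minimum":-1,"maximum":1}}}},"required":["deltas"]}

```bash
mkdir -p pics
cat > h.py <<'E'
import numpy as np, cv2
from plant import bot
def cap(n,f):
    p=bot.camera_params(n); im,d=bot.capture(n); cv2.imwrite('pics/'+f+'.png',im[:,:,::-1]); np.savez('pics/'+f+'.npz',d=d,im=im,**{k:np.array(v) for k,v in p.items()}); return im,d,p
def cloud(f):
    z=np.load('pics/'+f+'.npz'); d=z['d']; h,w=d.shape; fl=h/2/np.tan(np.radians(float(z['fov_y']))/2)
    u,v=np.meshgrid(np.arange(w),np.arange(h)); P=np.stack([(u-z['cx'])/fl*d,(v-z['cy'])/fl*d,d],-1)
    R=cv2.Rodrigues(z['rvec'].astype(float))[0]; return (P-z['tvec'].ravel())@R, z['im'], d
E
python3 - <<'E'
from h import *
o=bot.get_obs(); print(o['time'],o['tool_pos'],o['tcp_rot'],o['contact_force'])
for n in ('scene','top'): cap(n,n+'0'); 
a=cv2.imread('pics/top0.png');cv2.imwrite('pics/top0b.png',cv2.resize(a,(800,600)))
E
```

```text
0.0 [229.44604991 471.78968749 237.0532927 ] [-3.14010144e+00 -2.46022358e-04  2.68873301e+00] [ 0.10470843 -0.6349218  -0.01878569]
```

View pics/top0b.png

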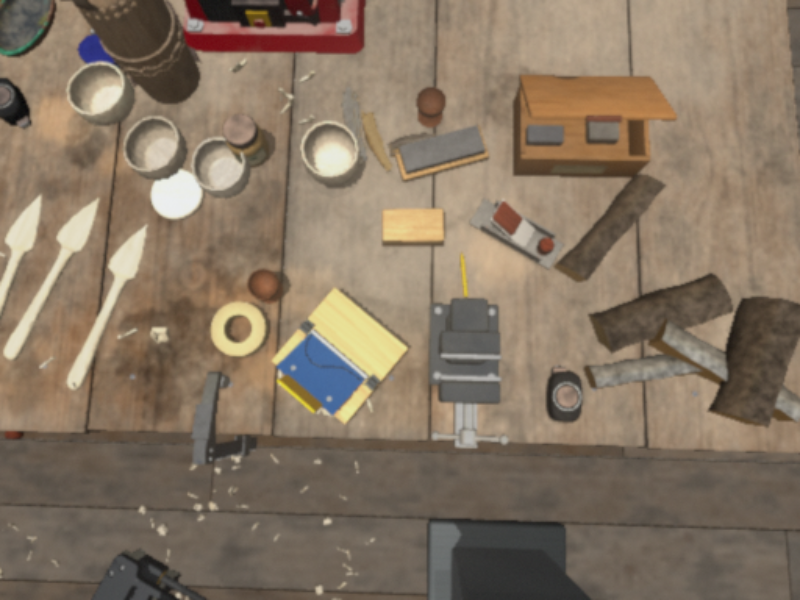

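View pics/scene0.png

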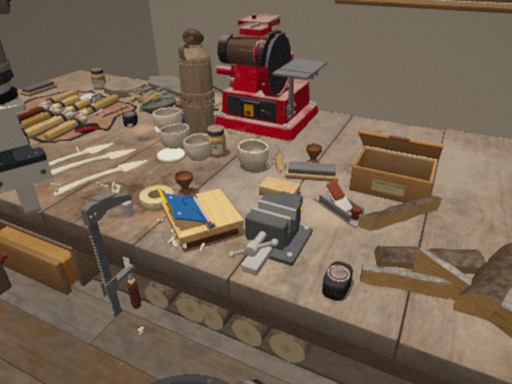

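```bash
python3 - <<'E'
from h import *
np.set_printoptions(precision=1,suppress=True)
P,im,d=cloud('top0')
s=800/512
for n,(u,v) in dict(bTop=(335,292),bRight=(406,347),bBot=(343,421),bLeft=(275,362),lipL=(280,376),lipR=(316,412),tape=(238,329),egg=(265,284),clampTop=(220,380),clampR=(250,443),clampB=(205,460),vise=(433,350),pencil=(464,275),bench=(330,470),bench2=(180,300),viceB=(465,440)).items():
    print(n,P[int(v/s),int(u/s)])
hsv=cv2.cvtColor(im,cv2.COLOR_RGB2HSV)
roi=np.zeros(d.shape,bool); roi[180:275,170:265]=1
bl=roi&(hsv[...,0]>100)&(hsv[...,0]<125)&(hsv[...,1]>120)&(d>0)
ye=roi&(hsv[...,0]>20)&(hsv[...,0]<30)&(hsv[...,1]>200)&(d>0)
for n,m in (('blue',bl),('lip',ye)):
    Q=P[m]; c=np.median(Q,0); k=np.linalg.norm(Q-c,axis=1)<70; Q=Q[k]; c=Q.mean(0); u_,s_,v_=np.linalg.svd(Q-c)
    print(n,len(Q),c,v_[2].round(3),Q.min(0),Q.max(0),s_/np.sqrt(len(Q)))
    r=cv2.minAreaRect(Q[:,:2].astype(np.float32));print(r)
B=roi&~bl&~ye&(P[...,2]>35)&(P[...,2]<52)&(d>0)
# board within
M=roi&(P[...,2]>35)&(P[...,2]<120)
n,l=cv2.connectedComponents(M.astype(np.uint8)); k=l==l[230,int(370/s)]
print(cv2.minAreaRect(P[k][:,:2].astype(np.float32)))
far=l==l[int(330/s),int(355/s)]
print('boardz',np.median(P[int(330/s)-5:int(330/s)+5,int(355/s)-5:int(355/s)+5,2]))
E
python3 - <<'E'
import cv2
a=cv2.imread('pics/top0.png')[170:290,120:290]; cv2.imwrite('pics/c0.png',cv2.resize(a,None,fx=4.7,fy=4.7,interpolation=2))
E
```

```text
bTop [636.1 365.7  47.3]
bRight [551.6 254.3  46. ]
bBot [438.6 345.4  45. ]
bLeft [524.7 452.1  45.6]
lipL [505.1 450.1  12.8]
lipR [451.  392.3   0.3]
tape [579.  525.2   1.8]
egg [648.8 480.   31.5]
clampTop [493.5 533.6  55.4]
clampR [ 388.4  539.8 -195.8]
clampB [379.5 533.6  94.3]
vise [550.8 210.   16.3]
pencil [675.  163.5   4.9]
bench [ 286.1  457.3 -819.4]
bench2 [623.  624.1   0.1]
viceB [419.2 168.3 104.4]
blue 1155 [507.7 378.   69.8] [-0.3  0.3 -0.9] [452.2 321.1  51.7] [563.6 439.1  87.3] [30.4 20.1  1.5]
((508.2608337402344, 378.2257995605469), (105.5009765625, 65.87845611572266), 51.65946960449219)
  return _methods._mean(a, axis=axis, dtype=dtype,
  ret = um.true_divide(
<stdin>:12: RuntimeWarning: Mean of empty slice.
Traceback (most recent call last):
ValueError: zero-size array to reduction operation minimum which has no identity
```

View pics/c0.png

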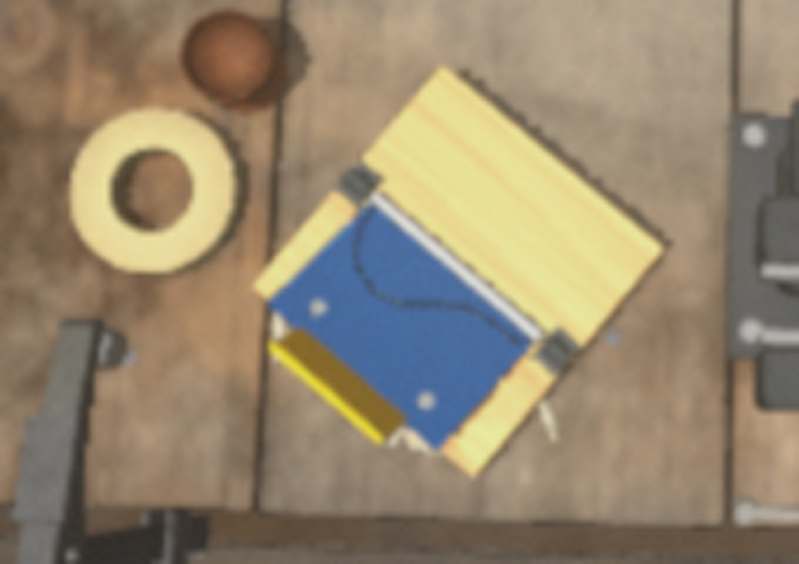

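Call:
step_arm --pt "0 0 0 0 0.069" --pt "0 0 0 0 0.069" --pt "0 -0.078 0.039 0 0" --pt "0 -0.078 0.039 0 0" --pt "0 -0.078 0.04 0 0" --pt "0 -0.078 0.04 0 0" --pt "0 -0.078 0.04 0 0" --pt "0 0 0 0 0"

```text
time: 0.9
tool_pos: [448.7, 426.6, 236.3]
tcp_rot: [-3.141, 0.001, 2.467]
contact_force: [0.9, -1.2, 0.1]
grip_width: 32.3
finger_force: 0.0
```

Run:
```python
from h import *
np.set_printoptions(precision=2,suppress=True)
o=bot.get_obs(); print(o['time'],o['tool_pos'],o['tcp_rot'],o['contact_force'],o['grip_width'])
P,im,d=cloud('top0')
hsv=cv2.cvtColor(im,cv2.COLOR_RGB2HSV)
roi=np.zeros(d.shape,bool); roi[180:275,170:265]=1
bl=roi&(hsv[...,0]>100)&(hsv[...,0]<125)&(hsv[...,1]>120)&(d>0)
ex=np.array([.785,-.62]);ey=np.array([.62,.785]);c=np.array([538,354])
Q=P[bl]; Q=Q[np.linalg.norm(Q-np.median(Q,0),axis=1)<75]
x=(Q[:,:2]-c)@ex; y=(Q[:,:2]-c)@ey
print('plane',np.linalg.lstsq(np.c_[x,y,np.ones_like(x)],Q[:,2],rcond=None)[0], np.percentile(x,[0,5,95,100]),np.percentile(y,[0,5,50,95,100]))
X=(P[...,:2]-c)@ex; Y=(P[...,:2]-c)@ey
m=(d>0)&(X<-60)&(X>-120)&(abs(Y)<60)&(P[...,2]>60); print('lip',X[m].min(),np.percentile(Y[m],[5,95]),P[m][:,2].max())
m=(d>0)&(X>20)&(X<60)&(abs(Y)<50); print('far z',np.median(P[m][:,2]))
w=(d>0)&(P[...,0]>350)&(P[...,0]<560)
m=w&(P[...,1]>500)&(P[...,1]<570); print('clamp zmax',P[m][:,2].max(), P[m][P[m][:,2]>60].min(0))
m=w&(P[...,1]>90)&(P[...,1]<240);m[:, :]&=True; print('vice zmax',P[m][:,2].max(),P[m][P[m][:,2]>60].max(0))
```

```text
0.9 [448.7  426.57 236.34] [-3.14  0.    2.47] [ 0.9  -1.22  0.06] 32.26669350193719
plane [-0.46  0.   52.18] [-71.35 -66.88  -8.97  -5.38] [-52.17 -47.08   0.2   47.81  53.34]
lip -87.4903256761654 [-45.12  45.6 ] 119.15696010340669
far z 46.4931106512078
clamp zmax 103.50458472058551 [372.5  529.67  60.01]
vice zmax 131.36456601599153 [560.   214.42 131.36]
```

Call:
step_arm --pt "0 0 0.024 0.05 0" --pt "0 0 0 0.07 0" --pt "0 0 0 0.07 0" --pt "0 0 0 0.07 0" --pt "0 0 0 0 0" --pt "0 0 0 0 0"

```text
time: 1.5
tool_pos: [451.0, 438.4, 108.1]
tcp_rot: [-3.141, -0.0, 2.472]
contact_force: [-1.0, 1.6, 0.6]
grip_width: 0.2
finger_force: 0.0
```

Run:
```python
from h import *
im,d,p=cap('scene','s1'); a=cv2.imread('pics/s1.png')[90:290,50:320]; cv2.imwrite('pics/s1c.png',cv2.resize(a,None,fx=2.9,fy=2.9))
```

```text
(no output)
```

View pics/s1c.png

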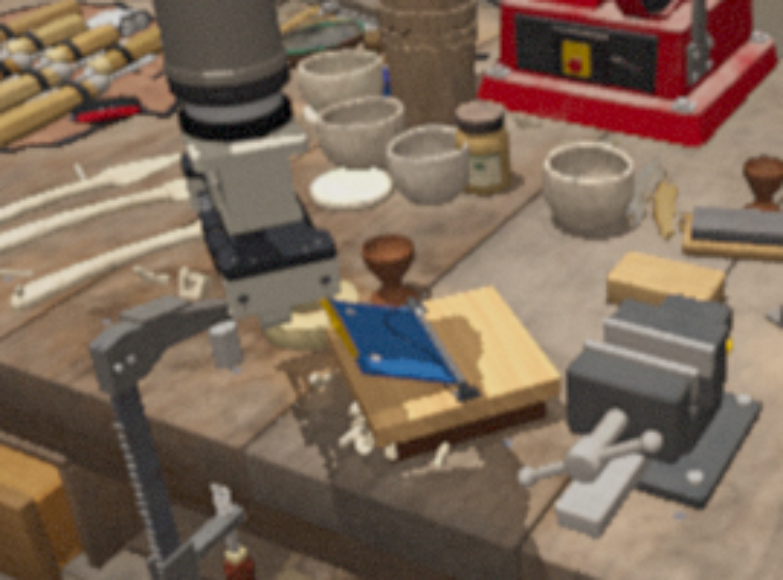

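The gripper stands behind the raised lip (lip at about (340,330) in the crop), clear of the clamp. Now pushing towards the far half.

Call:
step_arm --pt "0 -0.02 0 0 0" --pt "0 -0.02 0 0 0" --pt "0 -0.02 0 0 0" --pt "0 -0.02 0 0 0" --pt "0 -0.02 0 0 0" --pt "0 -0.02 0 0 0"

```text
time: 2.15
tool_pos: [498.6, 402.1, 110.1]
tcp_rot: [3.138, -0.001, 2.473]
contact_force: [-2.8, 2.5, 3.9]
grip_width: 0.4
finger_force: 2.4
```

Call:
step_arm --pt "0 -0.018 0 0 0" --pt "0 -0.018 0 0 0" --pt "0 -0.018 0 0 0" --pt "0 -0.018 0 0 0" --pt "0 -0.018 0 0 0" --pt "0 0 0 0 0"

```text
time: 2.75
tool_pos: [535.0, 371.7, 107.4]
tcp_rot: [-3.141, 0.001, 2.471]
contact_force: [0.4, -1.6, 0.3]
grip_width: 0.2
finger_force: 0.0
```

Run:
```python
from h import *
im,d,p=cap('scene','s2'); a=cv2.imread('pics/s2.png')[90:290,50:320]; cv2.imwrite('pics/s2c.png',cv2.resize(a,None,fx=2.9,fy=2.9))
```

```text
(no output)
```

View pics/s2c.png

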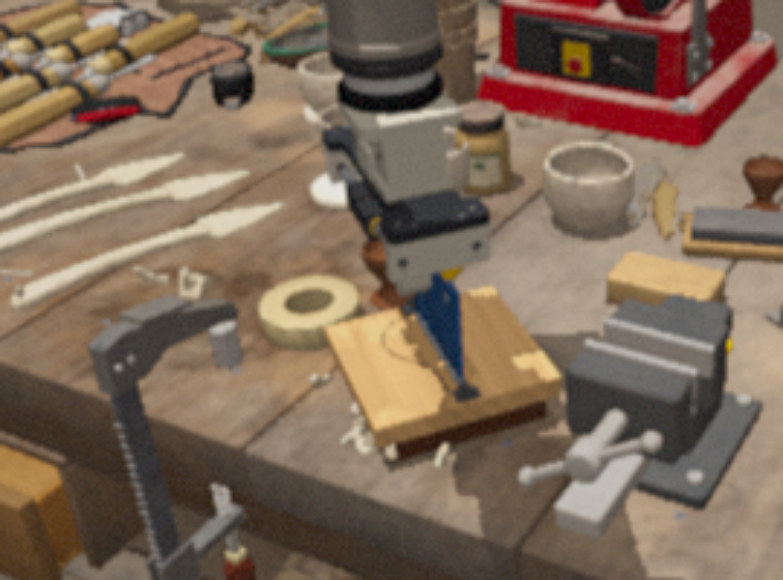

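The leaf (455,320) stands upright. Continuing past vertical.

Call:
step_arm --pt "0 -0.014 0 0 0" --pt "0 -0.014 0 0 0" --pt "0 -0.014 0 0 0" --pt "0 -0.014 0 0 0" --pt "0 -0.014 0 0.004 0" --pt "0 -0.014 0 0.008 0" --pt "0 -0.014 0 0.01 0" --pt "0 0 0 0 0"

```text
time: 3.6
tool_pos: [572.9, 341.4, 95.7]
tcp_rot: [-3.141, 0.0, 2.471]
contact_force: [-0.3, 0.0, -0.0]
grip_width: 0.2
finger_force: 0.0
```

Call:
step_arm --pt "0 -0.006 0 0.014 0" --pt "0 -0.006 0 0.014 0" --pt "0 -0.006 0 0.014 0" --pt "0 -0.006 0 0.014 0" --pt "0 0 0 0 0"

```text
time: 4.1
tool_pos: [581.2, 334.5, 67.1]
tcp_rot: [-3.139, -0.001, 2.472]
contact_force: [-0.2, -0.5, -0.5]
grip_width: 0.7
finger_force: 0.0
```

Run:
```python
from h import *
im,d,p=cap('scene','s3'); a=cv2.imread('pics/s3.png')[90:290,50:320]; cv2.imwrite('pics/s3c.png',cv2.resize(a,None,fx=2.9,fy=2.9))
```

```text
(no output)
```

View pics/s3c.png

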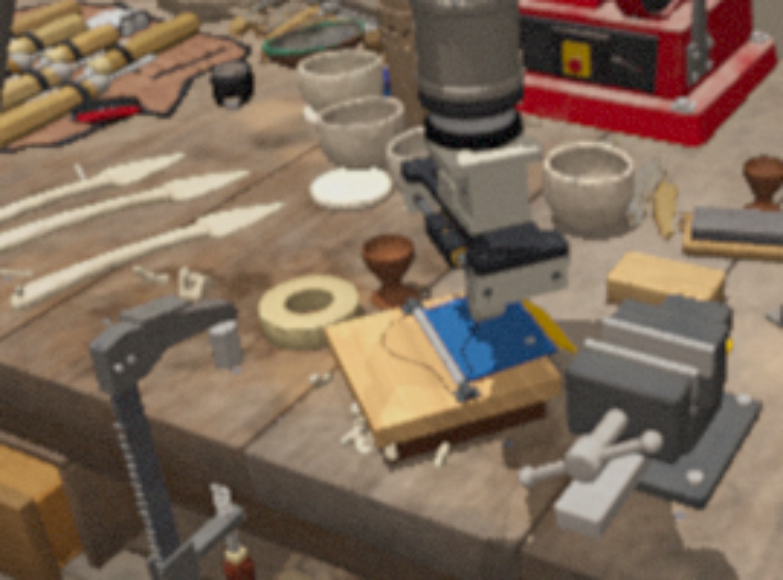

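The leaf (495,340) is nearly flat on the far half, and the loose things haven't moved. Next I press down gently until the force rises.

Call:
step_arm --pt "0 -0.006 0 0.006 0" --pt "0 -0.006 0 0.006 0" --pt "0 0 0 0.004 0" --pt "0 0 0 0 0"

```text
time: 4.55
tool_pos: [586.9, 331.2, 62.2]
tcp_rot: [3.14, 0.001, 2.472]
contact_force: [-1.3, -1.2, 8.3]
grip_width: 0.5
finger_force: 4.0
```

Call:
step_arm --pt "0 0 0 0.004 0" --pt "0 0 0 0.003 0" --pt "0 0 0 0 0"

```text
time: 4.85
tool_pos: [587.0, 331.3, 61.9]
tcp_rot: [3.139, 0.002, 2.472]
contact_force: [-9.1, -5.5, 24.7]
grip_width: 0.4
finger_force: 12.6
```

Firm stop. Raising straight up.

Call:
step_arm --pt "0 0 0 -0.03 0" --pt "0 0 0 -0.07 0" --pt "0 0 0 -0.09 0" --pt "0 0 0 -0.09 0" --pt "0 0.09 0 0 0" --pt "0 0.09 0 0 0" --pt "0 0.09 0 0 0" --pt "0 0 0 0 0"

```text
time: 5.65
tool_pos: [476.2, 418.6, 197.8]
tcp_rot: [3.141, -0.002, 2.477]
contact_force: [0.1, -0.1, 0.0]
grip_width: 0.2
finger_force: 0.0
```

Run:
```python
from h import *
np.set_printoptions(precision=3,suppress=True)
print(bot.get_obs()['contact_force'])
cap('scene','s4');cap('top','t4'); a=cv2.imread('pics/s4.png')[90:290,50:320]; cv2.imwrite('pics/s4c.png',cv2.resize(a,None,fx=2.9,fy=2.9))
for f in('t4','s4'):
    P,im,d=cloud(f); hsv=cv2.cvtColor(im,cv2.COLOR_RGB2HSV)
    ex=np.array([.785,-.62]);ey=np.array([.62,.785]);c=np.array([538,354])
    X=(P[...,:2]-c)@ex; Y=(P[...,:2]-c)@ey
    m=(d>0)&(X>15)&(X<75)&(abs(Y)<50)&(P[...,2]<90)&(hsv[...,0]>100)&(hsv[...,0]<125)&(hsv[...,1]>120)
    print(f,m.sum(),np.linalg.lstsq(np.c_[X[m],Y[m],np.ones(m.sum())],P[m][:,2],rcond=None)[0])
```

```text
[ 0.15  -0.143  0.04 ]
t4 787 [ 0.003  0.    52.358]
s4 549 [-0.001 -0.001 51.866]
```

View pics/s4c.png

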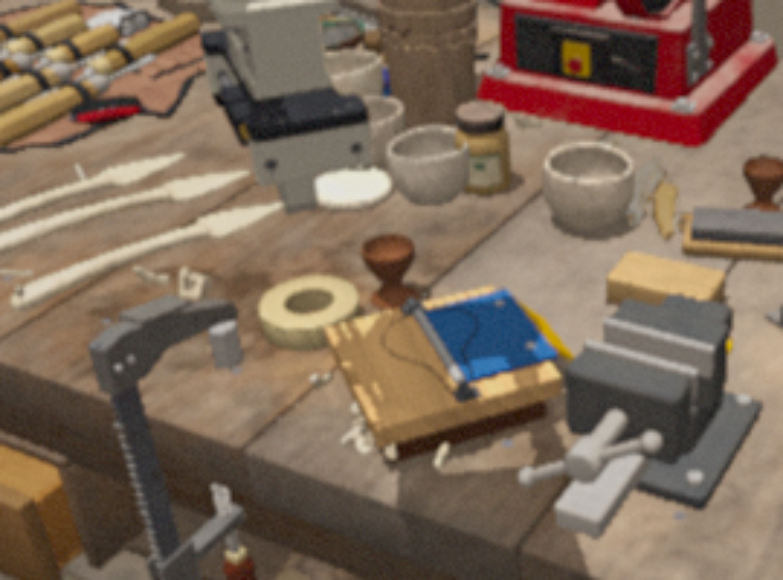

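The leaf (490,335) lies flat on the far half, with a slope under 0.01 rad. The gripper touches nothing, and everything else is in place.

```bash
python3 -c "
from plant import bot
print(bot.close_job())"
```

```text
the job is handed in; nothing more can be done
None
```

The leaf now lies flat on the far half of the board (measured slope under 0.01 rad), pushed over with closed fingertips only. The loose things look undisturbed in the last picture, the robot is clear, and the job was handed in at about 6 s; no verdict came back.

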